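# Open the room safe with the master opener

## Robot

A 7-joint arm with a two-finger parallel gripper is mounted at the origin on a cart in front of the work surface, level with it; the furniture and walls round the work are solid. World frame = base frame: x ahead of the robot, y to its left, z up, the work surface at z = 0. Lengths are in m, angles in rad, forces in N, time in s.
With the tool pointing down it reaches from about 0.425 to 1.025 m from the base axis. Payload 9.4 kg.
Tool frame: the origin (TCP) lies midway between the tips of the shut fingers; the grasp point (between the pads) lies 19 mm behind it; z points along the fingers, y is the line along which they close (so a half turn about z gives the same grasp; the last joint's range is limited). The gripper opens to 85 mm and grips with 20 to 120 N. Pads are 22 mm wide; open, the fingers measure 114 mm over their backs; the gripper's body (76 mm by 85 mm) begins 54 mm behind the grasp point. The pads swing forward as they close: fully open they stand 13 mm farther back than shut.
Start: joints at [-1.21, 0.599, -0.003, 1.599, 0.002, 0.943, -0.08], TCP at [0.307, 0.657, 0.231] pointing down, gripper open.
Joint ranges: [-2.57, 2.57], [-0.35, 1.97], [-1.29, 1.29], [0.11, 2.56], [-1.05, 4.19], [0.11, 1.86], [-2.63, 2.63]. Speed limits (rad/s): [2.22, 2.22, 3.01, 3.01, 3.14, 3.14, 3.14].

## Interface

Orientations are given as a 3x3 rotation matrix whose columns are the frame's x, y, z axes.
In Python, from workcell import * gives the robot as it stands.
- The arm moves only by the tool apply_moves, never from a script. Its argument "moves" is a list of rows, each an object of numbers: "fingers": the finger opening in mm, from 0 to 85.4; "tx", "ty", "tz": the shift along the tool's x, y, z as a fraction of full scale; "turn": the turn about the tool's z as a fraction of full scale. A call has 1 to 8 rows; each row shifts and turns the commanded pose from where the row before left it, along the tool's axes as they then stand; what a row does not reach is not made up. Full scale, the value 1, is 50 mm for a shift and 30 degrees for a turn. A row lasts 1/8 s, in which the tool goes at most 62.5 mm and 10.7 degrees, less where a joint would pass 70% of its speed; a pose out of reach is approached as far as the arm can. A call with a number of a shift or a turn outside -1 to 1 is refused whole. A call with a gripper value outside its range is refused whole. The fingers move at their own pace and stop on an object; "newtons" is the grip in N (left out, the last holds). Time passes only in rows, so rows that do not move let the fingers close. It gives the time, the measured TCP pose, the force, the opening and the grip force at its end, in the units of the state.
- observe(): the state, without advancing time (a new reading comes with each control period).
- camera(name): name is "scene" or "top"; returns the picture (480x640x3 uint8, red, green, blue); there is no depth.
- camera_model(name): a dict with "mtx" (3x3 intrinsics, pixels), "k1" (the pictures are not rectified: a ray, as slopes to the right and down, at radius r is drawn at 1 + k1 r^2 times it, then the intrinsics apply), "R" (3x3) and "t" (3): a world point X has camera coordinates R X + t. Camera axes: x right, y down, z forward; pixel columns grow to the right and rows downward; lengths in m; the calibration is good to about 2 mm. A picture is of the moment at which its call begins. camera_model takes no time and is no camera call.
- finish_job(): hands the job in; it is judged then, once.
The state is a dict: "time_s": time; "joint_pos": joint angles; "joint_velocities": joint speeds; "joint_torque": joint torques, N m; "tcp_pos": TCP position; "eef_rot": TCP orientation; "wrist_force": force on the tool from outside, world axes, zero at the start; "moment": the same for the moment, N m; "grip_width": opening from 0.0 (shut) to 1.0 (fully open); "finger_force": force on a finger pad.
Only numpy, scipy, OpenCV 4.12 (cv2) and the standard library are available. Lean on these libraries where they do the work, as an engineer would, in place of code of your own. Each camera call takes 0.05 s, during which the arm holds its last target. There are 200 camera calls.

## Task

A departed guest has left the room safe locked. Wake its panel with the service sequence: on the sloping keypad press the left-most key, then the right-most key, then the second key from the left, one at a time, each right down for a moment and let up again, without pressing the remaining key; then take the master opener out of its charging dock and hold its steel button in the round reader, square to the sloping panel, pushing lightly (about 4 N) so that the sprung brass contact is pushed in while the safe reads it. Finish while still holding the opener there in the gripper, and leave the other things on the desk where they are.

Things in the scene. Friction and masses are not known exactly. Their poses are not given: they have to be found in the camera images.
- room_safe: Low grey wedge-shaped safe, fixed: 260 mm wide (its y), 210 mm deep (its x), 46 mm high in front, 91 mm at the back. Origin: centre of the underside; x from front to back, z up. Its top slopes 12 degrees (0.209 rad) up towards the back and carries a black fascia: a row of four keys nearer the front, the round reader nearer the back.
- key_1_top (a point): Centre of the top face of the left-most (seen from the robot) of four equal black keys, 20 x 26 mm, in a row, 45 mm apart along the safe's y. The tops stand 7.5 mm above the fascia. Axes: z square out of the sloping panel, x up the slope, y along the row to the left. The key moves along -z when pressed.
- key_2_top (a point): The same point and axes of the second key from the left.
- key_3_top (a point): The same point and axes of the third key from the left (not part of the sequence).
- key_4_top (a point): The same point and axes of the right-most key.
- key_1 (a joint): Travel of the left-most key in m: 0 up, 0.005 right down. Spring: moves from 1.2 N, right down at 4 N, then a hard stop.
- key_2 (a joint): The same for the second key from the left.
- key_3 (a joint): The same for the third key from the left.
- key_4 (a joint): The same for the right-most key.
- reader_mouth (a point): Centre of the mouth of the reader: a raised steel cup, 25 mm inside and 39 mm outside diameter, 80 mm up the slope from the middle of the key row, its rim 11 mm above the fascia. Axes: z square out of the sloping panel, x up the slope, y left. In it a brass contact of 11 mm diameter stands, its top 4 mm below the mouth.
- reader_contact (a joint): How far the brass contact is pushed in, m: 0 out, 0.005 right in (9 mm below the mouth, flush with the cup's floor). Spring: moves from 1.5 N, right in at 4.5 N, then a hard stop.
- opener: Master opener: bare-metal hand unit with a black end cap, 106 mm long (112 with its eye), 55 to 90 g. Origin: centre of the face of the steel button at its lower end; z runs from there along the unit. Button 17 mm diameter up to z = 16 mm, round collar 27 mm diameter to 26 mm, handle to 106 mm, 26 mm wide (its x), 18 mm thick (its y).
- dock: Charging dock, fixed: black round foot, 72 mm diameter, 40 mm high. Origin: centre of the underside. The opener stands loose and upright in the well in its top, button down (16 mm deep), the collar on the dock's top, so its origin is 24 mm above the desk. The dock stands left or right of the safe, the mug on the other side.
- mug: Bystander, pale green mug, loose: 95 mm diameter, 126 mm with the handle, 113 mm high; origin: centre of the underside.
- glass: Bystander, drinking glass, loose: 80 mm diameter, 88 mm high; origin: centre of the underside. Stands to the right behind the safe.
- remote: Bystander, black remote control, loose, 163 x 48 x 19 mm, lying near the front left edge of the desk; origin: centre of the underside.
Things that resemble listed ones, but are neither listed nor needed, are in the scene too. Of the things that look like the opener, the smallest one is meant.

How it is judged:
On the way, in this order (a step that is already met when the one before it is completed fails the run):
1. the left-most key is pressed down, alone (value of joint key_1 above 0.0035 m and value of joint each of key_2, key_3, key_4 below 0.0015 m), for 0.1 s.
2. then the right-most key, alone (value of joint key_4 above 0.0035 m and value of joint each of key_1, key_2, key_3 below 0.0015 m), for 0.1 s.
3. then the second key from the left, alone (value of joint key_2 above 0.0035 m and value of joint each of key_1, key_3, key_4 below 0.0015 m), for 0.1 s.
4. the opener is taken out of its dock, in the gripper (contact force between the fingers and opener above 2 N and distance between opener and dock above 0.06 m and contact force between opener and dock below 0.1 N), for 0.1 s.
5. its button is held in the reader, square to the panel, pushing the contact in (value of joint reader_contact above 0.002 m and contact force between opener and room_safe between 1.5 and 12 N and angle between the z axis of opener and the z axis of reader_mouth, either way round below 0.12 rad and distance between opener and reader_mouth below 0.012 m and contact force between the fingers and opener above 2 N), for 0.8 s.
At the end, for the whole second after the job is handed in: The gripper still holds the opener, at rest, its button over 5 mm down in the reader, within 7 degrees of square to the panel; the brass contact is over 2 of its 5 mm in, pushed with 1.5 to 12 N; the keys are up, no bystander has moved over 30 mm (all of step 5 and z of opener in the frame of reader_mouth below -0.005 m and linear speed of opener below 0.02 m/s and value of joint each of key_1, key_2, key_3, key_4 below 0.0015 m and distance of each of mug, glass, remote from where it was at the start of the episode below 0.03 m); the arm keeps its last pose, push and grip.
It fails at once if the third key from the left is pressed (value of joint key_3 above 0.0025 m).
It fails at once if two keys of the sequence are pressed together (value of joint each of key_1, key_2 above 0.0025 m or value of joint each of key_2, key_4 above 0.0025 m or value of joint each of key_1, key_4 above 0.0025 m).
It fails at once if the opener is rammed against the safe with more than 30 N (contact force between opener and room_safe above 30 N).
It fails at once if a bystander is knocked away or over (distance of any of mug, glass, remote from where it was at the start of the episode above 0.03 m or angle between any of mug, glass's own z axis and vertical above 0.4 rad).
It also fails if it takes over 67 s, if anything falls off the work surface, if the arm or the gripper's body presses on something with over 40 N, if the wrist force passes 120 N, or if a joint passes its speed limit or range.

## Working session

There is one attempt and no reset: what is moved stays moved. The work goes in short steps, Python scripts to look and compute and a tool call to move; the robot and the scene stay as the last step left them, time stands still between calls to the robot, and variables do not carry over. Pictures are saved under pics/ and viewed, at most 10 in all, crops included, and the job is handed in when it is done.

Besides the shell and the picture viewer there is one more tool, called as name([rows], argument=value, ...), one row to a line, values as JSON. apply_moves: Moves the arm, as the interface text tells. Shift numbers are shares of 50 mm and turn numbers shares of 30 degrees, none past 1 either way. Its arguments: {"type":"object","properties":{"moves":{"type":"array"},"newtons":{"type":"number"}},"required":["moves"]}

```bash
ls; mkdir -p pics
python3 - <<'E'
from workcell import *
import cv2
for n in("scene","top"):
    cv2.imwrite(f"pics/{n}0.png",cv2.cvtColor(camera(n),cv2.COLOR_RGB2BGR)); print(n,camera_model(n))
s=observe();print(s["tcp_pos"],s["eef_rot"],s["time_s"],s["wrist_force"])
E
```

```text
pics
scene {'mtx': array([[479.47820994,   0.        , 325.83082438],
       [  0.        , 479.47820994, 241.73830498],
       [  0.        ,   0.        ,   1.        ]]), 'k1': -0.051702606402542664, 'R': array([[ 0.61770143, -0.7863644 , -0.00871601],
       [-0.4370734 , -0.33407193, -0.83508251],
       [ 0.65376738,  0.5196412 , -0.55005567]]), 't': array([-0.36622218,  0.28884441,  0.9780429 ])}
top {'mtx': array([[574.69438302,   0.        , 310.62349184],
       [  0.        , 574.69438302, 240.39655575],
       [  0.        ,   0.        ,   1.        ]]), 'k1': -0.10466967561234425, 'R': array([[ 0.02353658, -0.99939018,  0.02579352],
       [-0.98317639, -0.02781404, -0.18052855],
       [ 0.18113588, -0.02111055, -0.98323148]]), 't': array([-0.06222366,  0.55244869,  1.60079282])}
[0.30720458 0.65621367 0.23049824] [[-9.05705056e-01  4.23908153e-01 -4.78947114e-04]
 [ 4.23908398e-01  9.05704028e-01 -1.37253990e-03]
 [-1.48046523e-04 -1.44614603e-03 -9.99998943e-01]] 0.1 [ 0.76849104 -0.61301668 -0.49354928]
```

View pics/scene0.png

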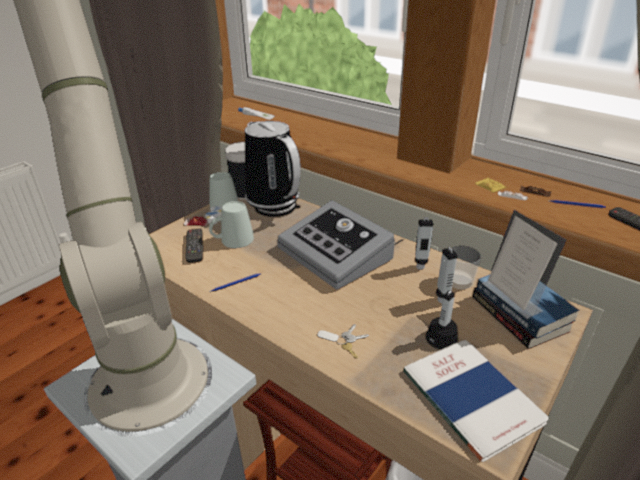

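View pics/top0.png

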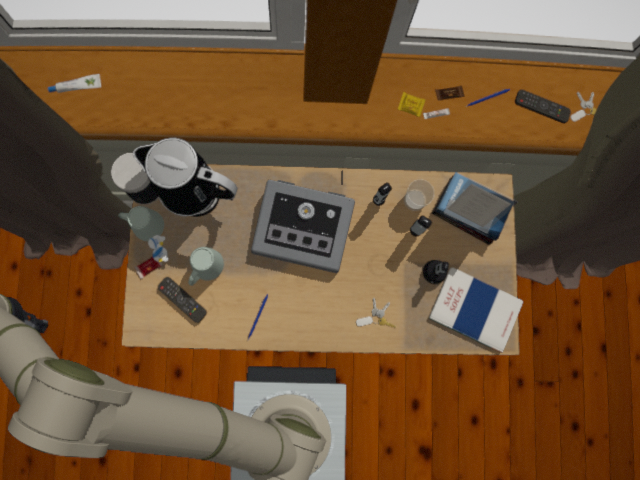

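```bash
python3 - <<'E'
import cv2,numpy as np
a=cv2.imread("pics/scene0.png")[200:360,370:500]; b=cv2.imread("pics/top0.png")[165:295,345:465]
a=cv2.resize(a,(455,560),interpolation=cv2.INTER_CUBIC); b=cv2.resize(b,(340,368),interpolation=cv2.INTER_CUBIC)
c=np.zeros((560,795,3),np.uint8);c[:,:455]=a;c[:368,455:]=b
cv2.imwrite("pics/crop1.png",c)
E
cat > h.py <<'E'
import numpy as np,cv2
from workcell import *
def ray(n,p):
    m=camera_model(n);K=m["mtx"]
    q=cv2.undistortPoints(np.array([[p]],float),K,np.array([m["k1"],0,0,0,0.]))[0,0]
    d=m["R"].T@np.r_[q,1]; return -m["R"].T@m["t"],d/np.linalg.norm(d)
def onz(n,p,z):
    c,d=ray(n,p); return c+d*(z-c[2])/d[2]
def tri(p1,p2):
    (a,d),(b,e)=ray("scene",p1),ray("top",p2)
    s=np.linalg.lstsq(np.c_[d,-e],b-a,rcond=None)[0]
    P,Q=a+d*s[0],b+e*s[1]; return (P+Q)/2,np.linalg.norm(P-Q)
def proj(n,X):
    m=camera_model(n); R,t=np.array(m["R"]),np.array(m["t"])
    x=(R@np.asarray(X,float).reshape(-1,3).T).T+t; s=x[:,:2]/x[:,2:]
    r=(s**2).sum(1,keepdims=True); s=s*(1+m["k1"]*r); K=m["mtx"]
    return s*[K[0,0],K[1,1]]+[K[0,2],K[1,2]]
E
python3 - <<'E'
from h import *
print(onz("top",(435,270),0.04),onz("top",(421,225),.12),onz("top",(383,190),.12), onz("scene",(442,333),.03),tri((424,220),(384,187)),tri((447,252),(424,220)))
E
```

```text
[ 0.47890842 -0.41064281  0.04      ] [ 0.59357934 -0.35346818  0.12      ] [ 0.6910899  -0.24668174  0.12      ] [ 0.46810933 -0.42280294  0.03      ] (array([ 0.69113692, -0.24437217,  0.14861351]), np.float64(0.0019437210433794674)) (array([ 0.60117685, -0.3546887 ,  0.14518351]), np.float64(0.004183661798058731))
```

View pics/crop1.png

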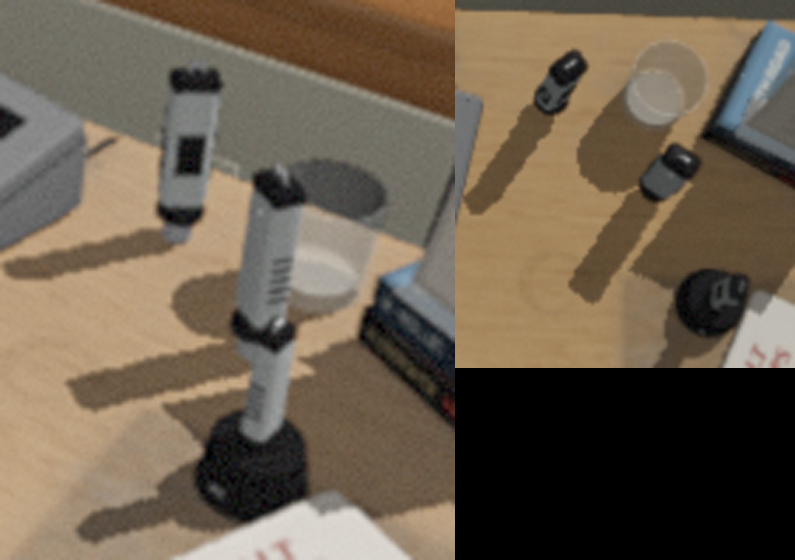

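Opener-like units: scene (424,242)/top (383,190) is free-standing and large, scene (447,270)/top (421,225) is free-standing and large, and scene (446,312)/top (441,268) stands in the round black dock and is the smallest. I choose the docked one. The crop shows it clearly, with its cap at about scene (447,294).

Run:
```python
from h import *
a=cv2.imread("pics/scene0.png")[195:290,270:400]; b=cv2.imread("pics/top0.png")[175:275,245:360]
a=cv2.resize(a,None,fx=3,fy=3,interpolation=cv2.INTER_CUBIC); b=cv2.resize(b,None,fx=3,fy=3,interpolation=cv2.INTER_CUBIC)
d=cv2.resize(cv2.imread("pics/top0.png")[245:295,410:470],None,fx=6,fy=6,interpolation=cv2.INTER_CUBIC)
c=np.zeros((600,780,3),np.uint8);c[:285,:390]=a;c[:300,400:745]=b;c[300:600,:360]=d
d=cv2.resize(cv2.imread("pics/scene0.png")[280:355,415:470],None,fx=4,fy=4,interpolation=cv2.INTER_CUBIC)
c[300:600,400:620]=d
cv2.imwrite("pics/crop2.png",c)
print(tri((447.7,293),(443.8,266.3)))
```

```text
(array([ 0.47816764, -0.41450769,  0.13217721]), np.float64(0.003738527087563525))
```

View pics/crop2.png

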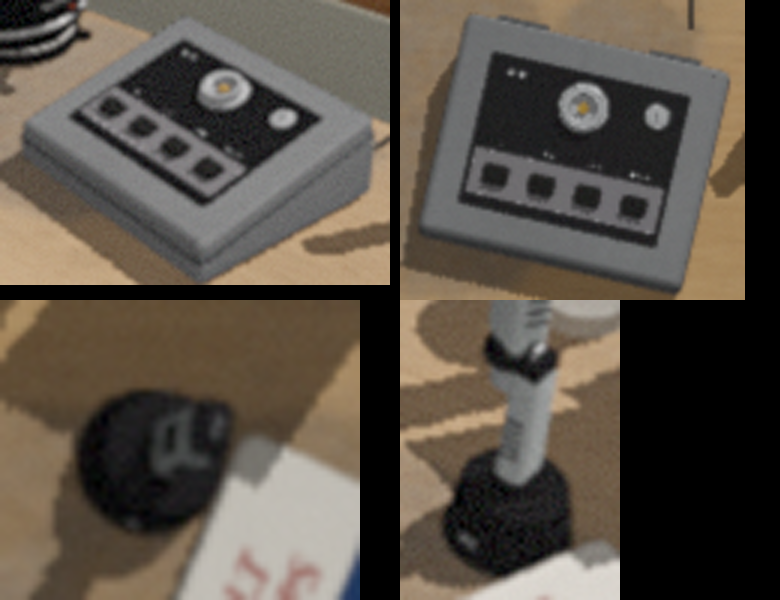

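The crop shows keys 1-4 in the top view at (276,233), (292,237), (307,240) and (323,244), and the reader at (306,211). The docked opener's cap is at about top (445,266), and it triangulates to z=0.132, against an expected 0.13. Next I fit the safe pose and look at the opener's yaw.

Run:
```python
from h import *
from scipy.optimize import least_squares
o=lambda u,v,x,y:((u+.5)/3-.5+x,(v+.5)/3-.5+y)
T=[o(u-400,v,245,175) for u,v in((494,174),(541,186),(586,196),(633,206),(584,107))]
S=[o(u,v,270,195) for u,v in((110,106),(142,127),(174,147),(208,168),(222,90))]
for s,t in zip(S,T): print(tri(s,t))
a=np.radians(12)
def model(p):
    x,y,z,w=p; c,s=np.cos(w),np.sin(w)
    L=[[0,67.5-45*i,0] for i in range(4)]+[[80,0,3.5]]
    L=np.array(L)/1000
    R=np.array([[c,-s,0],[s,c,0],[0,0,1]])@np.array([[np.cos(a),0,-np.sin(a)],[0,1,0],[np.sin(a),0,np.cos(a)]])
    return L@R.T+[x,y,z],R
f=lambda p:np.r_[(proj("top",model(p)[0])-T).ravel(),(proj("scene",model(p)[0])-S).ravel()]
r=least_squares(f,[.6,0,.07,-.2]);print(r.x,np.round(f(r.x),1));M,R=model(r.x);print(M.round(4));print(R.round(4))
A=cv2.imread("pics/top0.png")[255:285,420:460];B=cv2.imread("pics/scene0.png")[280:330,430:465]
A=cv2.resize(A,None,fx=10,fy=10,interpolation=cv2.INTER_CUBIC);B=cv2.resize(B,None,fx=10,fy=10,interpolation=cv2.INTER_CUBIC)
c=np.zeros((500,760,3),np.uint8);c[:300,:400]=A;c[:,405:755]=B
c=(255*(c/255.)**.6).astype(np.uint8)
cv2.imwrite("pics/crop3.png",c)
```

```text
(array([0.57089421, 0.05158585, 0.0657656 ]), np.float64(0.0002936176596466545))
(array([0.56115838, 0.00611927, 0.06510027]), np.float64(0.0016303402424312384))
(array([ 0.55290056, -0.03705846,  0.06492745]), np.float64(0.0021061083891555526))
(array([ 0.54422983, -0.08174434,  0.06557752]), np.float64(0.0016667473443976082))
(array([ 0.63424784, -0.03176847,  0.0834337 ]), np.float64(0.0006429702664839521))
[ 0.55748535 -0.01548349  0.06500626 -0.20303103] [ 0.4 -0.   0.1 -0.5  0.4 -0.3  0.2 -0.  -0.3  0.2  0.3  0.3 -0.2 -0.1
 -0.2  0.1 -0.4  0.3 -0.2 -0.5]
[[ 0.5711  0.0506  0.065 ]
 [ 0.562   0.0066  0.065 ]
 [ 0.5529 -0.0375  0.065 ]
 [ 0.5439 -0.0816  0.065 ]
 [ 0.6334 -0.0311  0.0851]]
[[ 0.9581  0.2016 -0.2036]
 [-0.1972  0.9795  0.0419]
 [ 0.2079  0.      0.9781]]
```

View pics/crop3.png

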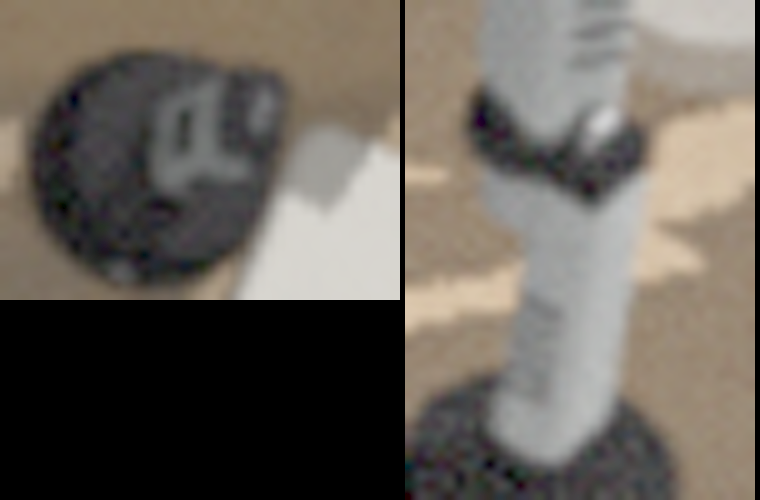

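Run:
```python
from h import *
s=lambda u,v:(430+(u-405+.5)/10-.5,280+(v+.5)/10-.5)
t=lambda u,v:(420+(u+.5)/10-.5,255+(v+.5)/10-.5)
def ed(n,p,q,z):
    a,b=onz(n,p,z),onz(n,q,z);d=b-a;print(n,np.linalg.norm(d)*1e3,np.degrees(np.arctan2(d[1],d[0])))
ed("scene",s(530,175),s(595,205),.115);ed("scene",s(595,205),s(645,165),.115)
ed("scene",s(490,425),s(545,465),.05);ed("scene",s(545,465),s(612,435),.05)
ed("top",t(150,97),t(163,190),.05);ed("top",t(163,190),t(245,175),.115)
ed("top",t(230,70),t(283,75),.13);ed("top",t(283,75),t(270,135),.13)
print(onz("top",t(150,167),0.035),onz("top",t(160,145),.05))
m=camera_model("top");print(-m["R"].T@m["t"])
print(ray("top",(441,268))[1],ray("scene",(446,310))[1])
```

```text
scene 15.48628908171958 -92.14590988916413
scene 18.707725261779974 -8.059879944895982
scene 15.962304237346721 -105.13029393799536
scene 18.996153037596365 -22.88727988831179
top 27.157427920146585 -172.73475914842308
top 23.59407958708465 -78.42476691836166
top 14.84363944687471 -93.91086943430922
top 17.19414752177723 166.78060544976768
[ 0.47589846 -0.41048085  0.035     ] [ 0.48033715 -0.40985873  0.05      ]
[ 0.25465803 -0.01302626  1.67528761]
[ 0.13537921 -0.24393031 -0.96029708] [ 0.71730452  0.26312929 -0.64516447]
```

Wide axis of the opener lies about along world x (yaw ≈ -5°). Now I shut the fingers, turn to the safe's yaw and approach key 1.

apply_moves([
  {"fingers": 0,"turn": -0.22},
  {"fingers": 0,"turn": -0.227},
  {"fingers": 0,"ty": -0.67,"tx": -0.47},
  {"fingers": 0,"ty": -0.67,"tx": -0.47},
  {"fingers": 0,"ty": -0.67,"tx": -0.47},
  {"fingers": 0,"ty": -0.67,"tx": -0.47},
  {"fingers": 0,"ty": -0.67,"tx": -0.47},
  {"fingers": 0,"ty": -0.67,"tx": -0.47},
])

```text
$.moves[0]: bad value
```

apply_moves([
  {"fingers": 0,"ty": -0.67,"tx": -0.47},
  {"fingers": 0,"ty": -0.67,"tx": -0.47},
  {"fingers": 0,"ty": -0.67,"tx": -0.47},
  {"fingers": 0,"ty": -0.67,"tx": -0.47},
  {"fingers": 0,"ty": -0.67,"tx": -0.47},
  {"fingers": 0,"ty": -0.67,"tx": -0.47},
  {"fingers": 0,"ty": -0.67,"tx": -0.47},
  {"fingers": 0},
])

```text
$.moves[0]: bad value
```

```bash
cat >> h.py <<'E'
def to(P,az=None):
    s=observe();R=np.array(s["eef_rot"]);d=R.T@(np.array(P)-s["tcp_pos"])/.05
    print("t",round(s["time_s"],2),"tcp",np.round(s["tcp_pos"],4),"az",np.degrees(np.arctan2(R[1,0],R[0,0])).round(2),"z",R[:,2].round(4),"F",np.round(s["wrist_force"],2),"w",s["grip_width"],"ff",s["finger_force"]);print("to",d.round(3))
E
python3 -c "
from h import *
to((.566,.052,.11),168.4)"
```

```text
t 0.1 tcp [0.3072 0.6562 0.2305] az 154.92 z [-5.0e-04 -1.4e-03 -1.0e+00] F [ 0.77 -0.61 -0.49] w 1.0001919649267719 ff 0.0
to [-9.81  -8.747  2.424]
```

apply_moves([
  {"fingers": 0.0,"tx": 0.0,"ty": 0.0,"tz": 0.0,"turn": -0.22},
  {"fingers": 0.0,"tx": 0.0,"ty": 0.0,"tz": 0.0,"turn": -0.227},
  {"fingers": 0.0,"tx": -0.47,"ty": -0.67,"tz": 0.0,"turn": 0.0},
  {"fingers": 0.0,"tx": -0.47,"ty": -0.67,"tz": 0.0,"turn": 0.0},
  {"fingers": 0.0,"tx": -0.47,"ty": -0.67,"tz": 0.0,"turn": 0.0},
  {"fingers": 0.0,"tx": -0.47,"ty": -0.67,"tz": 0.0,"turn": 0.0},
])

```text
time_s: 0.85
tcp_pos: [0.3726, 0.5049, 0.2309]
eef_rot: [[-0.979, 0.202, -0.0], [0.202, 0.979, -0.001], [0.0, -0.001, -1.0]]
wrist_force: [-0.3, 0.2, 0.5]
grip_width: -0.003
finger_force: 0.0
```

apply_moves([
  {"fingers": 0.0,"tx": -0.47,"ty": -0.67,"tz": 0.0,"turn": 0.0},
  {"fingers": 0.0,"tx": -0.47,"ty": -0.67,"tz": 0.0,"turn": 0.0},
  {"fingers": 0.0,"tx": -0.47,"ty": -0.67,"tz": 0.0,"turn": 0.0},
  {"fingers": 0.0,"tx": -0.47,"ty": -0.67,"tz": 0.0,"turn": 0.0},
  {"fingers": 0.0,"tx": -0.47,"ty": -0.67,"tz": 0.0,"turn": 0.0},
  {"fingers": 0.0,"tx": -0.47,"ty": -0.67,"tz": 0.0,"turn": 0.0},
  {"fingers": 0.0,"tx": -0.47,"ty": -0.67,"tz": 0.2,"turn": 0.0},
  {"fingers": 0.0,"tx": -0.47,"ty": -0.67,"tz": 0.3,"turn": 0.0},
])

```text
time_s: 1.85
tcp_pos: [0.5028, 0.2047, 0.2062]
eef_rot: [[-0.979, 0.202, 0.001], [0.202, 0.979, 0.0], [-0.001, 0.0, -1.0]]
wrist_force: [0.4, 0.5, -0.8]
grip_width: 0.001
finger_force: 0.0
```

apply_moves([
  {"fingers": 0.0,"tx": -0.47,"ty": -0.67,"tz": 0.4,"turn": 0.0},
  {"fingers": 0.0,"tx": -0.47,"ty": -0.67,"tz": 0.4,"turn": 0.0},
  {"fingers": 0.0,"tx": -0.47,"ty": -0.67,"tz": 0.4,"turn": 0.0},
  {"fingers": 0.0,"tx": -0.3,"ty": -0.5,"tz": 0.4,"turn": 0.0},
  {"fingers": 0.0,"tx": 0.0,"ty": 0.0,"tz": 0.0,"turn": 0.0},
  {"fingers": 0.0,"tx": 0.0,"ty": 0.0,"tz": 0.0,"turn": 0.0},
])

```text
time_s: 2.6
tcp_pos: [0.5603, 0.0664, 0.1263]
eef_rot: [[-0.979, 0.202, -0.0], [0.202, 0.979, 0.0], [0.001, 0.0, -1.0]]
wrist_force: [-0.2, -0.5, 0.6]
grip_width: -0.002
finger_force: 0.0
```

```bash
python3 -c "
from h import *
to((.566,.052,.085))"
```

```text
t 2.6 tcp [0.5603 0.0664 0.1263] az 168.34 z [-5.e-04  4.e-04 -1.e+00] F [-0.18 -0.46  0.55] w -0.0023099608883322886 ff 0.0
to [-0.17  -0.259  0.826]
```

apply_moves([
  {"fingers": 0.0,"tx": -0.17,"ty": -0.26,"tz": 0.4,"turn": 0.0},
  {"fingers": 0.0,"tx": 0.0,"ty": 0.0,"tz": 0.43,"turn": 0.0},
  {"fingers": 0.0,"tx": 0.0,"ty": 0.0,"tz": 0.16,"turn": 0.0},
  {"fingers": 0.0,"tx": 0.0,"ty": 0.0,"tz": 0.16,"turn": 0.0},
  {"fingers": 0.0,"tx": 0.0,"ty": 0.0,"tz": 0.0,"turn": 0.0},
])

```text
time_s: 3.22
tcp_pos: [0.5662, 0.0514, 0.0686]
eef_rot: [[-0.979, 0.202, -0.0], [0.202, 0.979, -0.0], [0.0, -0.0, -1.0]]
wrist_force: [-0.4, 0.9, 1.9]
grip_width: 0.003
finger_force: 0.9
```

apply_moves([
  {"fingers": 0.0,"tx": 0.0,"ty": 0.0,"tz": 0.04,"turn": 0.0},
  {"fingers": 0.0,"tx": 0.0,"ty": 0.0,"tz": 0.0,"turn": 0.0},
])

```text
time_s: 3.48
tcp_pos: [0.5665, 0.0514, 0.0672]
eef_rot: [[-0.979, 0.202, 0.001], [0.202, 0.979, 0.0], [-0.001, 0.0, -1.0]]
wrist_force: [-0.0, -0.2, 2.6]
grip_width: -0.001
finger_force: 1.3
```

apply_moves([
  {"fingers": 0.0,"tx": 0.0,"ty": 0.0,"tz": 0.04,"turn": 0.0},
  {"fingers": 0.0,"tx": 0.0,"ty": 0.0,"tz": 0.0,"turn": 0.0},
])

```text
time_s: 3.72
tcp_pos: [0.5668, 0.0513, 0.0651]
eef_rot: [[-0.979, 0.202, 0.001], [0.202, 0.979, 0.0], [-0.001, 0.0, -1.0]]
wrist_force: [-0.1, -0.5, 4.4]
grip_width: -0.003
finger_force: 1.9
```

apply_moves([
  {"fingers": 0.0,"tx": 0.0,"ty": 0.0,"tz": 0.03,"turn": 0.0},
  {"fingers": 0.0,"tx": 0.0,"ty": 0.0,"tz": 0.0,"turn": 0.0},
])

```text
time_s: 3.98
tcp_pos: [0.567, 0.0513, 0.0644]
eef_rot: [[-0.979, 0.202, 0.002], [0.202, 0.979, 0.0], [-0.002, 0.001, -1.0]]
wrist_force: [-2.9, -0.5, 14.3]
grip_width: -0.0
finger_force: 7.9
```

apply_moves([
  {"fingers": 0.0,"tx": 0.0,"ty": 0.0,"tz": -0.6,"turn": 0.0},
  {"fingers": 0.0,"tx": 0.0,"ty": -0.9,"tz": 0.0,"turn": 0.0},
  {"fingers": 0.0,"tx": 0.0,"ty": -0.9,"tz": 0.0,"turn": 0.0},
  {"fingers": 0.0,"tx": 0.0,"ty": -0.9,"tz": 0.0,"turn": 0.0},
  {"fingers": 0.0,"tx": 0.0,"ty": 0.0,"tz": 0.0,"turn": 0.0},
  {"fingers": 0.0,"tx": 0.0,"ty": 0.0,"tz": 0.0,"turn": 0.0},
])

```text
time_s: 4.72
tcp_pos: [0.5388, -0.0807, 0.0931]
eef_rot: [[-0.979, 0.203, -0.0], [0.203, 0.979, 0.0], [0.0, 0.0, -1.0]]
wrist_force: [-0.2, 0.8, 0.6]
grip_width: -0.001
finger_force: 0.0
```

```bash
python3 -c "
from h import *
to((.539,-.0806,.0644))"
```

```text
t 4.72 tcp [ 0.5388 -0.0807  0.0931] az 168.31 z [-3.e-04  4.e-04 -1.e+00] F [-0.21  0.76  0.65] w -0.0014324406697245793 ff 0.0
to [-0.004  0.002  0.575]
```

apply_moves([
  {"fingers": 0.0,"tx": 0.0,"ty": 0.0,"tz": 0.35,"turn": 0.0},
  {"fingers": 0.0,"tx": 0.0,"ty": 0.0,"tz": 0.15,"turn": 0.0},
  {"fingers": 0.0,"tx": 0.0,"ty": 0.0,"tz": 0.06,"turn": 0.0},
  {"fingers": 0.0,"tx": 0.0,"ty": 0.0,"tz": 0.0,"turn": 0.0},
  {"fingers": 0.0,"tx": 0.0,"ty": 0.0,"tz": 0.0,"turn": 0.0},
])

```text
time_s: 5.35
tcp_pos: [0.5391, -0.0805, 0.0657]
eef_rot: [[-0.979, 0.202, 0.0], [0.202, 0.979, 0.0], [-0.0, 0.0, -1.0]]
wrist_force: [0.6, 1.6, 3.3]
grip_width: -0.001
finger_force: 1.7
```

apply_moves([
  {"fingers": 0.0,"tx": 0.0,"ty": 0.0,"tz": 0.03,"turn": 0.0},
  {"fingers": 0.0,"tx": 0.0,"ty": 0.0,"tz": 0.0,"turn": 0.0},
])

```text
time_s: 5.6
tcp_pos: [0.5393, -0.0808, 0.0645]
eef_rot: [[-0.979, 0.202, 0.001], [0.202, 0.979, 0.0], [-0.001, 0.0, -1.0]]
wrist_force: [-0.6, 3.0, 10.3]
grip_width: -0.003
finger_force: 5.4
```

Key 4 is at its stop. Next is key 2 (+90 mm).

apply_moves([
  {"fingers": 0.0,"tx": 0.0,"ty": 0.0,"tz": -0.6,"turn": 0.0},
  {"fingers": 0.0,"tx": 0.0,"ty": 0.9,"tz": 0.0,"turn": 0.0},
  {"fingers": 0.0,"tx": 0.0,"ty": 0.9,"tz": 0.0,"turn": 0.0},
  {"fingers": 0.0,"tx": 0.0,"ty": 0.0,"tz": 0.0,"turn": 0.0},
  {"fingers": 0.0,"tx": 0.0,"ty": 0.0,"tz": 0.0,"turn": 0.0},
])

```text
time_s: 6.22
tcp_pos: [0.5566, 0.0063, 0.0936]
eef_rot: [[-0.979, 0.203, -0.001], [0.203, 0.979, -0.001], [0.001, -0.001, -1.0]]
wrist_force: [0.3, -0.5, -0.3]
grip_width: -0.004
finger_force: 0.0
```

```bash
python3 -c "
from h import *
to((.5572,.0075,.0644))"
```

```text
t 6.22 tcp [0.5566 0.0063 0.0936] az 168.31 z [-9.e-04 -9.e-04 -1.e+00] F [ 0.3  -0.47 -0.26] w -0.004268331504388883 ff 0.0
to [-0.007  0.027  0.584]
```

apply_moves([
  {"fingers": 0.0,"tx": 0.0,"ty": 0.0,"tz": 0.35,"turn": 0.0},
  {"fingers": 0.0,"tx": 0.0,"ty": 0.0,"tz": 0.15,"turn": 0.0},
  {"fingers": 0.0,"tx": 0.0,"ty": 0.0,"tz": 0.06,"turn": 0.0},
  {"fingers": 0.0,"tx": 0.0,"ty": 0.0,"tz": 0.0,"turn": 0.0},
  {"fingers": 0.0,"tx": 0.0,"ty": 0.0,"tz": 0.0,"turn": 0.0},
])

```text
time_s: 6.85
tcp_pos: [0.557, 0.0067, 0.0662]
eef_rot: [[-0.979, 0.203, -0.0], [0.203, 0.979, -0.0], [-0.0, -0.0, -1.0]]
wrist_force: [-1.0, -1.4, 3.2]
grip_width: 0.0
finger_force: 1.6
```

apply_moves([
  {"fingers": 0.0,"tx": 0.0,"ty": 0.0,"tz": 0.03,"turn": 0.0},
  {"fingers": 0.0,"tx": 0.0,"ty": 0.0,"tz": 0.0,"turn": 0.0},
])

```text
time_s: 7.1
tcp_pos: [0.5573, 0.007, 0.0647]
eef_rot: [[-0.979, 0.202, 0.001], [0.202, 0.979, -0.0], [-0.001, -0.0, -1.0]]
wrist_force: [-1.2, -2.4, 6.8]
grip_width: -0.004
finger_force: 3.5
```

apply_moves([
  {"fingers": 0.0,"tx": 0.0,"ty": 0.0,"tz": 0.01,"turn": 0.0},
  {"fingers": 0.0,"tx": 0.0,"ty": 0.0,"tz": 0.0,"turn": 0.0},
  {"fingers": 0.0,"tx": 0.0,"ty": 0.0,"tz": -0.6,"turn": 0.0},
  {"fingers": 0.0,"tx": 0.0,"ty": 0.0,"tz": -0.8,"turn": 0.0},
  {"fingers": 0.0,"tx": 0.0,"ty": 0.0,"tz": -0.8,"turn": 0.0},
  {"fingers": 0.0,"tx": 0.0,"ty": -0.7,"tz": -0.5,"turn": 0.0},
  {"fingers": 0.0,"tx": 0.0,"ty": -0.9,"tz": 0.0,"turn": 0.0},
  {"fingers": 0.0,"tx": 0.0,"ty": -0.9,"tz": 0.0,"turn": 0.0},
])

```text
time_s: 8.1
tcp_pos: [0.532, -0.1157, 0.1994]
eef_rot: [[-0.98, 0.201, 0.002], [0.201, 0.98, 0.0], [-0.002, 0.001, -1.0]]
wrist_force: [0.8, -0.2, -0.6]
grip_width: -0.003
finger_force: 0.0
```

apply_moves([
  {"fingers": 50.0,"tx": 0.0,"ty": -0.9,"tz": 0.0,"turn": 0.0},
  {"fingers": 50.0,"tx": 0.0,"ty": -0.9,"tz": 0.0,"turn": 0.0},
  {"fingers": 50.0,"tx": 0.0,"ty": -0.9,"tz": 0.0,"turn": 0.0},
  {"fingers": 50.0,"tx": 0.0,"ty": -0.9,"tz": 0.0,"turn": 0.0},
  {"fingers": 50.0,"tx": 0.0,"ty": -0.9,"tz": 0.0,"turn": -0.22},
  {"fingers": 50.0,"tx": 0.0,"ty": -0.9,"tz": 0.0,"turn": 0.0},
  {"fingers": 50.0,"tx": 0.0,"ty": 0.0,"tz": 0.0,"turn": 0.0},
  {"fingers": 50.0,"tx": 0.0,"ty": 0.0,"tz": 0.0,"turn": 0.0},
])

```text
time_s: 9.1
tcp_pos: [0.4826, -0.3795, 0.1985]
eef_rot: [[-0.996, 0.088, 0.0], [0.088, 0.996, 0.001], [0.0, 0.001, -1.0]]
wrist_force: [-0.4, 0.1, -0.0]
grip_width: 0.584
finger_force: 0.0
```

```bash
python3 -c "
from h import *
to((.478,-.412,.17))
import cv2
a=camera('top');b=camera('scene')
c=np.zeros((600,800,3),np.uint8);c[:400,:400]=cv2.resize(a[220:320,390:490],(400,400));c[:600,400:]=cv2.resize(b[200:350,390:490],(400,600))
cv2.imwrite('pics/d1.png',cv2.cvtColor(c,cv2.COLOR_RGB2BGR))"
```

```text
t 9.1 tcp [ 0.4826 -0.3795  0.1985] az 174.95 z [ 1.e-04  1.e-03 -1.e+00] F [-0.45  0.07 -0.04] w 0.5839269029437157 ff 0.0
to [ 0.035 -0.656  0.569]
```

View pics/d1.png

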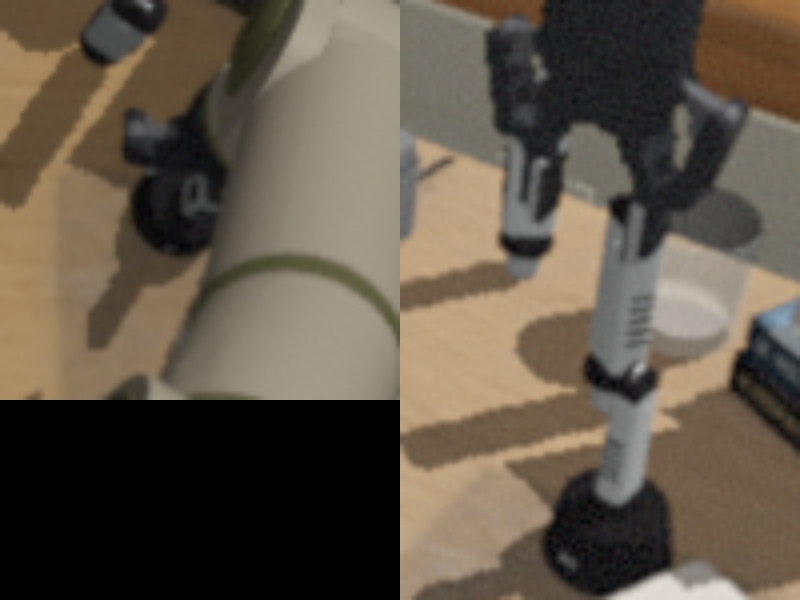

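The picture shows the gripper above and left of the docked opener, whose cap is at scene (447,294) and clear. I move over it and descend.

apply_moves([
  {"fingers": 50.0,"tx": 0.03,"ty": -0.65,"tz": 0.0,"turn": 0.0},
  {"fingers": 50.0,"tx": 0.0,"ty": 0.0,"tz": 0.3,"turn": 0.0},
  {"fingers": 50.0,"tx": 0.0,"ty": 0.0,"tz": 0.3,"turn": 0.0},
  {"fingers": 50.0,"tx": 0.0,"ty": 0.0,"tz": 0.0,"turn": 0.0},
])

```text
time_s: 9.7
tcp_pos: [0.4778, -0.4107, 0.1672]
eef_rot: [[-0.996, 0.087, -0.002], [0.087, 0.996, 0.002], [0.002, 0.002, -1.0]]
wrist_force: [0.1, 0.3, -0.2]
grip_width: 0.586
finger_force: 0.0
```

```bash
python3 -c "
from h import *
to((.478,-.412,.076))
import cv2
b=camera('scene')
c=cv2.resize(b[220:345,395:495],(600,600*125//125))
cv2.imwrite('pics/d2.png',cv2.cvtColor(cv2.resize(b[230:350,390:490],(500,600)),cv2.COLOR_RGB2BGR))
P=proj('scene',[[.478,-.412,.13],[.478,-.412,.05]]);print(P)"
```

```text
t 9.7 tcp [ 0.4778 -0.4107  0.1672] az 175.03 z [-0.0022  0.0023 -1.    ] F [ 0.08  0.35 -0.22] w 0.5862218859807704 ff 0.0
to [-0.011 -0.029  1.824]
[[445.54802809 293.54385021]
 [440.7747098  321.74260287]]
```

View pics/d2.png

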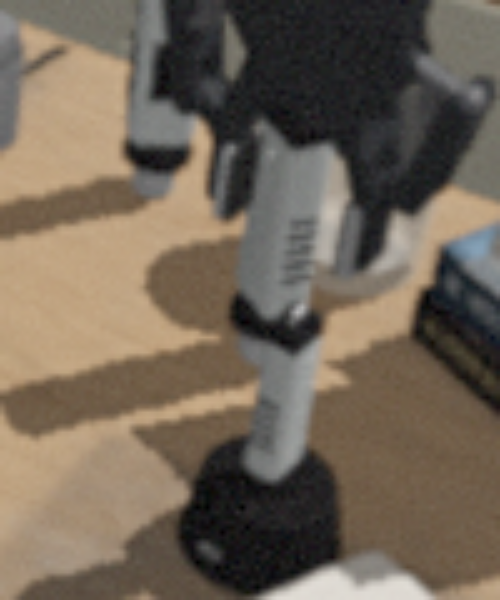

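The fingers straddle the opener, whose cap is at scene (448,294). It looks a few pixels right of my prediction, so I refine it.

```bash
python3 -c "
from h import *
print(proj('top',[[.478,-.412,.13],[.478,-.412,.05]]))
print(tri((449,292),(445.7,265.7)),tri((448,294),(444.5,267)),onz('scene',(445,322.5),.05))
"
```

```text
[[443.27914738 266.07349026]
 [436.292838   269.87262261]]
(array([ 0.47872617, -0.41779008,  0.13639746]), np.float64(0.0015764045051331304)) (array([ 0.47624615, -0.41639937,  0.13171804]), np.float64(0.0033963647619133426)) [ 0.481432   -0.42050564  0.05      ]
```

apply_moves([
  {"fingers": 50.0,"tx": -0.03,"ty": -0.13,"tz": 0.0,"turn": 0.0},
  {"fingers": 50.0,"tx": 0.0,"ty": 0.0,"tz": 0.5,"turn": 0.0},
  {"fingers": 50.0,"tx": 0.0,"ty": 0.0,"tz": 0.5,"turn": 0.0},
  {"fingers": 50.0,"tx": 0.0,"ty": 0.0,"tz": 0.5,"turn": 0.0},
  {"fingers": 50.0,"tx": 0.0,"ty": 0.0,"tz": 0.32,"turn": 0.0},
  {"fingers": 50.0,"tx": 0.0,"ty": 0.0,"tz": 0.0,"turn": 0.0},
])

```text
time_s: 10.5
tcp_pos: [0.4787, -0.4191, 0.0771]
eef_rot: [[-0.996, 0.088, -0.001], [0.088, 0.996, 0.001], [0.001, 0.001, -1.0]]
wrist_force: [-0.0, -0.5, -1.2]
grip_width: 0.586
finger_force: 0.0
```

apply_moves([
  {"fingers": 10.0,"tx": 0.0,"ty": 0.0,"tz": 0.0,"turn": 0.0},
  {"fingers": 10.0,"tx": 0.0,"ty": 0.0,"tz": 0.0,"turn": 0.0},
  {"fingers": 10.0,"tx": 0.0,"ty": 0.0,"tz": 0.0,"turn": 0.0},
  {"fingers": 10.0,"tx": 0.0,"ty": 0.0,"tz": 0.0,"turn": 0.0},
  {"fingers": 10.0,"tx": 0.0,"ty": 0.0,"tz": 0.0,"turn": 0.0},
  {"fingers": 10.0,"tx": 0.0,"ty": 0.0,"tz": 0.0,"turn": 0.0},
], newtons=30)

```text
time_s: 11.25
tcp_pos: [0.4794, -0.4195, 0.0787]
eef_rot: [[-0.996, 0.088, 0.001], [0.088, 0.996, -0.001], [-0.001, -0.001, -1.0]]
wrist_force: [-0.9, 1.1, 6.0]
grip_width: 0.204
finger_force: 36.5
```

```bash
python3 -c "
from h import *
to((.479,-.417,.076))"
```

```text
t 11.25 tcp [ 0.4794 -0.4195  0.0787] az 174.93 z [ 1.1e-03 -7.0e-04 -1.0e+00] F [-0.91  1.09  6.04] w 0.20352005316177812 ff 36.49609386920929
to [0.011 0.048 0.054]
```

Grip width is 17.4 mm, so it is held across the 18 mm thickness. I lift 11 mm and use the well to swing the unit about 12° in the pads, because the tool cannot tilt.

apply_moves([
  {"fingers": 10.0,"tx": 0.0,"ty": 0.0,"tz": -0.11,"turn": 0.0},
  {"fingers": 10.0,"tx": 0.0,"ty": 0.0,"tz": -0.11,"turn": 0.0},
  {"fingers": 10.0,"tx": 0.0,"ty": 0.0,"tz": 0.0,"turn": 0.0},
  {"fingers": 10.0,"tx": 0.0,"ty": 0.0,"tz": 0.0,"turn": 0.0},
], newtons=20)

```text
time_s: 11.75
tcp_pos: [0.479, -0.4193, 0.0889]
eef_rot: [[-0.996, 0.088, 0.0], [0.088, 0.996, -0.0], [-0.0, -0.0, -1.0]]
wrist_force: [0.4, 0.5, -0.2]
grip_width: 0.209
finger_force: 35.7
```

apply_moves([
  {"fingers": 10.0,"tx": 0.06,"ty": 0.0,"tz": 0.0,"turn": 0.0},
  {"fingers": 10.0,"tx": 0.06,"ty": 0.0,"tz": 0.0,"turn": 0.0},
  {"fingers": 10.0,"tx": 0.0,"ty": 0.0,"tz": 0.0,"turn": 0.0},
  {"fingers": 10.0,"tx": 0.0,"ty": 0.0,"tz": 0.0,"turn": 0.0},
])

```text
time_s: 12.25
tcp_pos: [0.474, -0.4186, 0.089]
eef_rot: [[-0.996, 0.088, 0.002], [0.088, 0.996, -0.0], [-0.002, -0.0, -1.0]]
wrist_force: [4.6, 1.0, 0.5]
grip_width: 0.203
finger_force: 35.8
```

apply_moves([
  {"fingers": 10.0,"tx": 0.06,"ty": 0.0,"tz": 0.0,"turn": 0.0},
  {"fingers": 10.0,"tx": 0.06,"ty": 0.0,"tz": 0.0,"turn": 0.0},
  {"fingers": 10.0,"tx": 0.0,"ty": 0.0,"tz": 0.0,"turn": 0.0},
])

```text
time_s: 12.62
tcp_pos: [0.4676, -0.4181, 0.0889]
eef_rot: [[-0.996, 0.088, 0.001], [0.088, 0.996, -0.0], [-0.001, -0.0, -1.0]]
wrist_force: [4.8, 1.3, -0.1]
grip_width: 0.208
finger_force: 35.8
```

apply_moves([
  {"fingers": 10.0,"tx": 0.06,"ty": 0.0,"tz": 0.0,"turn": 0.0},
  {"fingers": 10.0,"tx": 0.04,"ty": 0.0,"tz": 0.0,"turn": 0.0},
  {"fingers": 10.0,"tx": 0.0,"ty": 0.0,"tz": 0.0,"turn": 0.0},
])

```text
time_s: 13.0
tcp_pos: [0.4625, -0.4176, 0.0888]
eef_rot: [[-0.996, 0.088, 0.001], [0.088, 0.996, 0.0], [-0.001, 0.0, -1.0]]
wrist_force: [4.8, 1.9, -0.9]
grip_width: 0.209
finger_force: 35.6
```

apply_moves([
  {"fingers": 10.0,"tx": 0.0,"ty": 0.0,"tz": -0.2,"turn": 0.0},
  {"fingers": 10.0,"tx": 0.0,"ty": 0.0,"tz": -0.5,"turn": 0.0},
  {"fingers": 10.0,"tx": 0.0,"ty": 0.0,"tz": -0.6,"turn": 0.0},
  {"fingers": 10.0,"tx": 0.0,"ty": 0.0,"tz": -0.6,"turn": 0.0},
  {"fingers": 10.0,"tx": 0.0,"ty": 0.0,"tz": -0.6,"turn": 0.0},
  {"fingers": 10.0,"tx": 0.0,"ty": 0.0,"tz": -0.2,"turn": 0.0},
  {"fingers": 10.0,"tx": 0.0,"ty": 0.0,"tz": 0.0,"turn": 0.0},
])

```text
time_s: 13.88
tcp_pos: [0.4613, -0.418, 0.2239]
eef_rot: [[-0.996, 0.089, -0.0], [0.089, 0.996, -0.0], [0.0, -0.0, -1.0]]
wrist_force: [0.2, -0.3, -1.0]
grip_width: 0.207
finger_force: 35.8
```

```bash
python3 -c "
from h import *
to((.479,-.417,.076))
s=observe();t=np.array(s['tcp_pos']);R=np.array(s['eef_rot'])
# predicted px of button face centre & collar for tilts
g=t-.019*R[:,2]
for a in (0,6,12,18):
    a=np.radians(a);ax=np.cos(a)*np.array([0,0,1])+np.sin(a)*R[:,0]
    print(proj('scene',[g-ax*.074,g-ax*.058,g-ax*.048,g-ax*.02,g+ax*.03]).round(1).tolist())
import cv2
b=camera('scene')
cv2.imwrite('pics/d3.png',cv2.cvtColor(cv2.resize(b[190:310,385:485],(500,600),interpolation=cv2.INTER_CUBIC),cv2.COLOR_RGB2BGR))"
```

```text
t 13.88 tcp [ 0.4613 -0.418   0.2239] az 174.89 z [-4.e-04 -4.e-04 -1.e+00] F [ 0.21 -0.31 -0.98] w 0.20689977328087666 ff 35.77930748462677
to [-0.352  0.052  2.957]
[[447.0, 284.0], [448.0, 277.8], [448.7, 273.8], [450.6, 262.5], [454.1, 241.2]]
[[449.0, 282.1], [449.6, 276.3], [450.0, 272.6], [451.2, 261.9], [453.3, 241.9]]
[[451.1, 280.0], [451.3, 274.6], [451.4, 271.2], [451.7, 261.4], [452.4, 242.8]]
[[453.1, 277.5], [452.9, 272.7], [452.7, 269.6], [452.3, 260.7], [451.5, 243.8]]
```

View pics/d3.png

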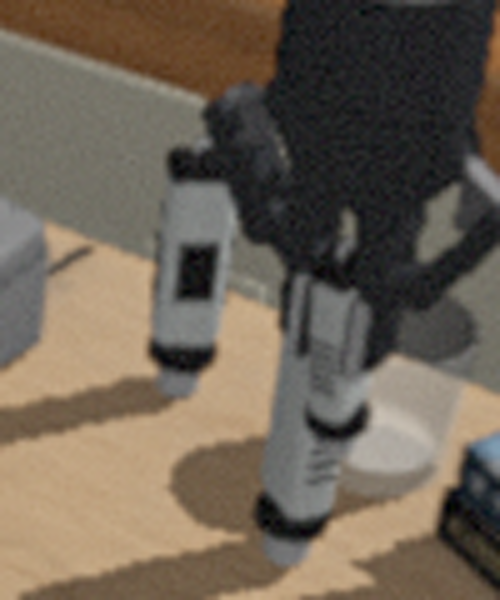

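The picture shows the opener lifted clear of the dock, with its collar at scene (452,274) and cap at (453,244). My prediction for a 12° tilt is (451.4,273) and (452.4,243), so the swing worked. I carry it to the reader.

apply_moves([
  {"fingers": 10.0,"tx": 0.0,"ty": 0.0,"tz": 0.0,"turn": 0.217},
  {"fingers": 10.0,"tx": -0.14,"ty": 0.5,"tz": 0.0,"turn": 0.0},
  {"fingers": 10.0,"tx": -0.14,"ty": 0.8,"tz": 0.0,"turn": 0.0},
  {"fingers": 10.0,"tx": -0.14,"ty": 0.8,"tz": 0.0,"turn": 0.0},
  {"fingers": 10.0,"tx": -0.14,"ty": 0.8,"tz": 0.0,"turn": 0.0},
  {"fingers": 10.0,"tx": -0.14,"ty": 0.8,"tz": 0.0,"turn": 0.0},
  {"fingers": 10.0,"tx": -0.14,"ty": 0.8,"tz": 0.0,"turn": 0.0},
  {"fingers": 10.0,"tx": -0.14,"ty": 0.8,"tz": 0.0,"turn": 0.0},
])

```text
time_s: 14.92
tcp_pos: [0.5627, -0.1667, 0.2222]
eef_rot: [[-0.98, 0.201, -0.003], [0.201, 0.98, 0.0], [0.003, -0.0, -1.0]]
wrist_force: [-0.2, 0.6, -0.5]
grip_width: 0.21
finger_force: 35.8
```

apply_moves([
  {"fingers": 10.0,"tx": -0.14,"ty": 0.8,"tz": 0.0,"turn": 0.0},
  {"fingers": 10.0,"tx": -0.14,"ty": 0.8,"tz": 0.0,"turn": 0.0},
  {"fingers": 10.0,"tx": -0.14,"ty": 0.8,"tz": 0.0,"turn": 0.0},
  {"fingers": 10.0,"tx": 0.0,"ty": 0.4,"tz": 0.0,"turn": 0.0},
  {"fingers": 10.0,"tx": 0.0,"ty": 0.0,"tz": 0.0,"turn": 0.0},
  {"fingers": 10.0,"tx": 0.0,"ty": 0.0,"tz": 0.0,"turn": 0.0},
])

```text
time_s: 15.68
tcp_pos: [0.6111, -0.0369, 0.2234]
eef_rot: [[-0.979, 0.202, -0.001], [0.202, 0.979, -0.001], [0.001, -0.001, -1.0]]
wrist_force: [0.5, -0.0, -0.9]
grip_width: 0.206
finger_force: 35.8
```

```bash
python3 -c "
from h import *
to((.6133,-.027,.1626))
s=observe();t=np.array(s['tcp_pos']);R=np.array(s['eef_rot'])
g=t-.019*R[:,2]
for a in (6,12,18):
    a=np.radians(a);ax=np.cos(a)*np.array([0,0,1])+np.sin(a)*R[:,0]
    print(proj('scene',[g-ax*.074,g-ax*.058,g-ax*.048,g-ax*.02,g+ax*.03]).round(1).tolist())
import cv2
b=camera('scene')
cv2.imwrite('pics/d4f.png',b)
cv2.imwrite('pics/d4.png',cv2.cvtColor(cv2.resize(b[140:240,310:390],(480,600),interpolation=cv2.INTER_CUBIC),cv2.COLOR_RGB2BGR))"
```

```text
t 15.68 tcp [ 0.6111 -0.0369  0.2234] az 168.32 z [-0.0011 -0.0011 -1.    ] F [ 0.49 -0.04 -0.92] w 0.20588329714395776 ff 35.76796889305115
to [-0.004  0.205  1.215]
[[342.7, 200.4], [342.3, 195.2], [342.0, 192.0], [341.3, 182.7], [339.9, 165.5]]
[[344.9, 199.0], [344.0, 194.2], [343.5, 191.1], [341.9, 182.4], [339.0, 166.0]]
[[347.0, 197.5], [345.7, 193.0], [344.8, 190.1], [342.5, 181.9], [338.1, 166.7]]
```

View pics/d4.png

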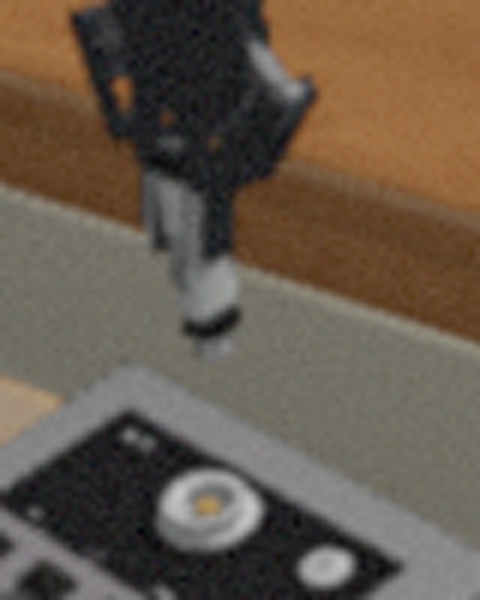

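The picture shows the opener above the reader, tip at scene (345.8,198) and collar at (345,194), tilted about 14°. I move to 20 mm above the mouth.

apply_moves([
  {"fingers": 10.0,"tx": 0.04,"ty": 0.2,"tz": 0.3,"turn": 0.0},
  {"fingers": 10.0,"tx": 0.0,"ty": 0.0,"tz": 0.5,"turn": 0.0},
  {"fingers": 10.0,"tx": 0.0,"ty": 0.0,"tz": 0.4,"turn": 0.0},
  {"fingers": 10.0,"tx": 0.0,"ty": 0.0,"tz": 0.12,"turn": 0.0},
  {"fingers": 10.0,"tx": 0.0,"ty": 0.0,"tz": 0.0,"turn": 0.0},
  {"fingers": 10.0,"tx": 0.0,"ty": 0.0,"tz": 0.0,"turn": 0.0},
])

```text
time_s: 16.48
tcp_pos: [0.6123, -0.0249, 0.1584]
eef_rot: [[-0.98, 0.201, 0.001], [0.201, 0.98, 0.0], [-0.001, 0.0, -1.0]]
wrist_force: [0.6, -1.0, -1.4]
grip_width: 0.202
finger_force: 35.8
```

```bash
python3 -c "
from h import *
to((.6111,-.0266,.1573))
import cv2
b=camera('scene')
cv2.imwrite('pics/d5.png',cv2.cvtColor(cv2.resize(b[165:245,315:375],(600,800),interpolation=cv2.INTER_CUBIC)[:600],cv2.COLOR_RGB2BGR))"
```

```text
t 16.48 tcp [ 0.6123 -0.0249  0.1584] az 168.41 z [ 0.0011  0.     -1.    ] F [ 0.62 -0.98 -1.42] w 0.20151002489004588 ff 35.77126622200012
to [ 0.017 -0.038  0.023]
```

View pics/d5.png

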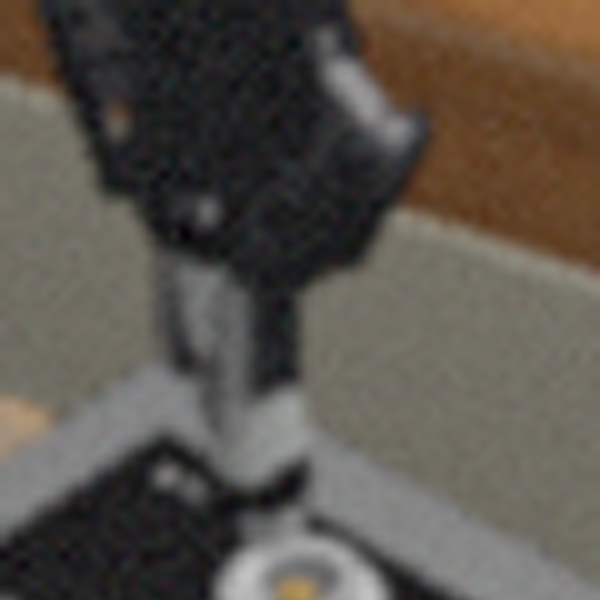

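The picture shows the button tip at about scene (342.5,217.5), and the cup's brass contact at (344.5,224) just below it. I compare this with the computed approach line.

```bash
python3 -c "
from h import *
n=np.array([-.2036,.0419,.9781]);m=np.array([.6334,-.0311,.0851]);xs=np.array([.958,-.197,.208]);ys=np.array([.2016,.9795,0])
for h in (0,.015,.02):
  print(h,proj('scene',[m+n*h,m+n*h+.005*xs,m+n*h+.005*ys]).round(1).tolist())
print(proj('scene',[m-.004*n]))
s=observe();g=np.array(s['tcp_pos'])+[0,0,.019]
for a in (10,14.5,18):
  a=np.radians(a);ax=np.array([-.98*np.sin(a),.2*np.sin(a),np.cos(a)]);tip=g-ax*.074;print(proj('scene',[tip,g-.053*ax]).round(1).tolist(),((tip-m)@np.c_[xs,ys,n]*1e3).round(1))
"
```

```text
0 [[343.4, 224.2], [344.7, 223.3], [342.2, 223.5]]
0.015 [[342.6, 220.0], [344.0, 219.1], [341.4, 219.3]]
0.02 [[342.4, 218.6], [343.7, 217.7], [341.2, 217.9]]
[[343.61875277 225.28466387]]
[[340.6, 219.0], [339.7, 212.8]] [-4.8  1.8 21. ]
[[342.1, 217.9], [340.8, 212.1]] [ 1.   1.8 21. ]
[[343.3, 217.0], [341.6, 211.4]] [ 5.5  1.8 21.3]
```

apply_moves([
  {"fingers": 10.0,"tx": 0.0,"ty": -0.03,"tz": 0.0,"turn": 0.0},
  {"fingers": 10.0,"tx": -0.04,"ty": 0.0,"tz": 0.18,"turn": 0.0},
  {"fingers": 10.0,"tx": -0.035,"ty": 0.0,"tz": 0.17,"turn": 0.0},
  {"fingers": 10.0,"tx": 0.0,"ty": 0.0,"tz": 0.0,"turn": 0.0},
  {"fingers": 10.0,"tx": 0.0,"ty": 0.0,"tz": 0.0,"turn": 0.0},
])

```text
time_s: 17.15
tcp_pos: [0.6152, -0.0271, 0.1401]
eef_rot: [[-0.98, 0.201, -0.0], [0.201, 0.98, -0.0], [0.0, -0.0, -1.0]]
wrist_force: [-0.3, 0.4, -0.1]
grip_width: 0.207
finger_force: 35.8
```

apply_moves([
  {"fingers": 10.0,"tx": -0.008,"ty": 0.0,"tz": 0.04,"turn": 0.0},
  {"fingers": 10.0,"tx": 0.0,"ty": 0.0,"tz": 0.0,"turn": 0.0},
  {"fingers": 10.0,"tx": 0.0,"ty": 0.0,"tz": 0.0,"turn": 0.0},
])

```text
time_s: 17.52
tcp_pos: [0.6157, -0.0272, 0.1384]
eef_rot: [[-0.98, 0.201, 0.0], [0.201, 0.98, -0.0], [-0.0, 0.0, -1.0]]
wrist_force: [0.0, -0.4, -0.8]
grip_width: 0.208
finger_force: 35.8
```

apply_moves([
  {"fingers": 10.0,"tx": -0.008,"ty": 0.0,"tz": 0.04,"turn": 0.0},
  {"fingers": 10.0,"tx": 0.0,"ty": 0.0,"tz": 0.0,"turn": 0.0},
  {"fingers": 10.0,"tx": 0.0,"ty": 0.0,"tz": 0.0,"turn": 0.0},
])

```text
time_s: 17.9
tcp_pos: [0.6162, -0.0273, 0.1364]
eef_rot: [[-0.98, 0.201, 0.0], [0.201, 0.98, -0.0], [-0.0, 0.0, -1.0]]
wrist_force: [0.1, 0.4, 1.8]
grip_width: 0.212
finger_force: 36.1
```

apply_moves([
  {"fingers": 10.0,"tx": -0.004,"ty": 0.0,"tz": 0.02,"turn": 0.0},
  {"fingers": 10.0,"tx": 0.0,"ty": 0.0,"tz": 0.0,"turn": 0.0},
  {"fingers": 10.0,"tx": 0.0,"ty": 0.0,"tz": 0.0,"turn": 0.0},
])

```text
time_s: 18.27
tcp_pos: [0.6163, -0.0273, 0.1354]
eef_rot: [[-0.98, 0.201, 0.0], [0.201, 0.98, -0.0], [-0.0, 0.0, -1.0]]
wrist_force: [-0.3, -0.1, 2.9]
grip_width: 0.205
finger_force: 36.1
```

apply_moves([
  {"fingers": 10.0,"tx": -0.004,"ty": 0.0,"tz": 0.02,"turn": 0.0},
  {"fingers": 10.0,"tx": 0.0,"ty": 0.0,"tz": 0.0,"turn": 0.0},
  {"fingers": 10.0,"tx": 0.0,"ty": 0.0,"tz": 0.0,"turn": 0.0},
])

```text
time_s: 18.65
tcp_pos: [0.6166, -0.0273, 0.1344]
eef_rot: [[-0.98, 0.201, 0.0], [0.201, 0.98, -0.0], [-0.0, 0.0, -1.0]]
wrist_force: [0.1, 0.2, 4.1]
grip_width: 0.209
finger_force: 36.2
```

```bash
python3 -c "
from h import *
F=[];M=[]
for i in range(16):
    camera('scene');s=observe();F.append(s['wrist_force']);M.append(s['moment'])
print(np.mean(F,0),np.std(F,0),np.mean(M,0));to((0,0,0))
b=camera('scene');a=camera('top');cv2.imwrite('pics/e.png',b)
"
```

```text
[0.03819843 0.08902534 3.25231011] [0.64869545 0.49867173 0.56652602] [-0.00254229 -0.10436346  0.00328976]
t 19.45 tcp [ 0.6165 -0.0273  0.1343] az 168.42 z [ 2.e-04 -0.e+00 -1.e+00] F [ 1.34 -0.61  3.66] w 0.20581538738400412 ff 36.23058021068573
to [12.19  -1.94   2.684]
```

Push is about 4 N (3.25 N measured plus the opener's weight). The slope of about 0.7 N/mm matches the contact's spring, so the contact is about 4 mm in and the reading is steady. I hand it in.

```bash
python3 -c "
from workcell import *
print(finish_job())"
```

```text
the job is handed in; nothing more can be done
None
```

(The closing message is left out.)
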